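# Set the cups to dry under rounders

## Robot

A 6-joint arm with a two-finger parallel gripper is mounted at the origin on a cart in front of the work surface, level with it; the furniture and walls round the work are solid. World frame = base frame: x ahead of the robot, y to its left, z up, the work surface at z = 0. Lengths are in m, angles in rad, forces in N, time in s.
With the tool pointing down it reaches from about 0.35 to 0.775 m from the base axis. Payload 7.3 kg.
Tool frame: the origin (TCP) lies on the centre line of the jaws, within the pads' length; the fingertips stand 17 mm ahead of it and the grasp point (between the pads) lies 2 mm behind it (robot.tip_extent is the distance from the TCP to the fingertips, in m); z points along the fingers, y is the line along which they close (so a half turn about z gives the same grasp; the last joint's range is limited). The gripper opens to 92 mm and grips with 3 to 60 N. Pads are 19 mm wide; open, the fingers measure 130 mm over their backs; the gripper's body (75 mm by 190 mm) begins 47 mm behind the grasp point.
Start: joints at [1.101, 0.342, 1.524, -0, 1.275, -0.146], TCP at [0.167, 0.498, 0.244] pointing down, gripper open.
Joint ranges: [-2.53, 2.53], [-0.77, 2.02], [0.04, 2.7], [-1, 4.14], [0.28, 2.66], [-3.11, 3.11]. Speed limits (rad/s): [2.57, 2.57, 3.14, 3.14, 3.14, 3.14].

## Interface

Orientations are given as [roll, pitch, yaw] about the fixed x, y, z axes, in that order (R = Rz(yaw) Ry(pitch) Rx(roll)).
In Python, from cell import robot gives the robot as it stands.
- The arm moves only by the tool step_arm, never from a script. Its argument "motion" is a list of rows, each a list of 2 entries, a list of its own where there are three numbers: the shift along the tool's x, y, z in units of 60 mm (1.0 is 60 mm), then the turn about the tool's z in rad. In form: [[[x, y, z], spin], ...]. A call has 1 to 10 rows; each row is the pose to reach, as a shift and turn from the pose commanded when the call began, along the tool's axes at that moment; what a row does not reach only later rows make up. A row lasts 1/8 s, in which the tool goes at most 62.5 mm and 10.7 degrees, less where a joint would pass 70% of its speed; a pose out of reach is approached as far as the arm can. A call with a gripper value outside its range is refused whole. "hand" is the closure in counts, from 0 (fully open) to 255 (shut), set as the call begins (left out, the last holds). The fingers move at their own pace and stop on an object; "squeeze" is the grip in N (left out, the last holds). Time passes only in rows, so rows that repeat a pose let the fingers close. It gives the time, the measured TCP pose, the force, the opening and the grip force at its end, in the units of the state.
- robot.observe(): the state, without advancing time (a new reading comes with each control period).
- robot.read_camera(name): name is "scene" or "side" or "wrist"; returns a dict with "pixels" (384x512x3 uint8, red, green, blue), "intrinsics" (3x3 intrinsics, pixels), "xyz" and "rotation" of the camera in the world; the wrist camera has in their place "T_tool_cam" (4x4, takes a point from camera to tool coordinates, whose origin is the TCP and whose axes are the flange's). Camera axes: x right, y up, looking along -z (the intrinsics and any distortion apply to the point x, -y, -z); pixel columns grow to the right and rows downward; lengths in m; the calibration is good to about 2 mm. A picture is of the moment at which its call begins: read the wrist's pose just before it. There is no depth.
- robot.hand_in(): hands the job in; it is judged then, once.
The state is a dict: "time": time; "qpos": joint angles; "qvel": joint speeds; "joint_efforts": joint torques, N m; "tool_pos": TCP position; "tool_rot": TCP orientation; "contact_force": force on the tool from outside, world axes, zero at the start; "torque": the same for the moment, N m; "opening": finger opening in m; "grip_force": force on a finger pad.
Only numpy, scipy, OpenCV 4.12 (cv2) and the standard library are available. Lean on these libraries where they do the work, as an engineer would, in place of code of your own. Each camera call takes 0.05 s, during which the arm holds its last target. There are 200 camera calls.

## Task

The fresh clay cups stand on the single-ring turning marks of the ware slab. Without lifting any cup off the slab, slide each one onto a double-ring drying mark of its own, with its foot well inside the inner ring; when all are across, set a wooden rounder on each cup, plug down in the mouth, so that it sits fully seated and level on the rim. Spare rounders may stay where they lie.

Things in the scene. Friction and masses are not known exactly. Their poses are not given: they have to be found in the camera images.
- slab: Fixed grey ware slab, 290 (x) x 475 (y) x 12 mm thick, flat and smooth; origin at the centre of its underside, z up. Drawn ring marks 115 mm apart along y: the row at x = -72 mm (nearer the robot) has double rings (drying marks, 84 and 68 mm across), the row at x = +72 mm single rings (turning marks).
- mark0 (a point): Centre of drying mark 0 (double ring, inner ring 68 mm across) on the slab's top face; marks 0 to 3 run from the robot's left to its right. Any cup may take any drying mark.
- mark1 (a point): Centre of drying mark 1 (double ring, inner ring 68 mm across) on the slab's top face; marks 0 to 3 run from the robot's left to its right. Any cup may take any drying mark.
- mark2 (a point): Centre of drying mark 2 (double ring, inner ring 68 mm across) on the slab's top face; marks 0 to 3 run from the robot's left to its right. Any cup may take any drying mark.
- mark3 (a point): Centre of drying mark 3 (double ring, inner ring 68 mm across) on the slab's top face; marks 0 to 3 run from the robot's left to its right. Any cup may take any drying mark.
- cup0_mid (a point): Off-white clay espresso cup (all alike; may be absent), upright. Point: on the axis of its round body, half-way up, 29 mm above the foot; z up. Body 59 mm across at the rim, 54 at 15 mm above the foot; foot 42 across; 58 tall; hollow, mouth about 50 wide; about 0.24 kg. The wall flares, so jaws grip the rim and the cup may swing if dragged across their closing line. Handle along +y, to 49 mm from the axis.
- cup1_mid (a point): Off-white clay espresso cup (all alike; may be absent), upright. Point: on the axis of its round body, half-way up, 29 mm above the foot; z up. Body 59 mm across at the rim, 54 at 15 mm above the foot; foot 42 across; 58 tall; hollow, mouth about 50 wide; about 0.24 kg. The wall flares, so jaws grip the rim and the cup may swing if dragged across their closing line. Handle along +y, to 49 mm from the axis.
- cup2_mid (a point): Off-white clay espresso cup (all alike; may be absent), upright. Point: on the axis of its round body, half-way up, 29 mm above the foot; z up. Body 59 mm across at the rim, 54 at 15 mm above the foot; foot 42 across; 58 tall; hollow, mouth about 50 wide; about 0.24 kg. The wall flares, so jaws grip the rim and the cup may swing if dragged across their closing line. Handle along +y, to 49 mm from the axis.
- cup3_mid (a point): Off-white clay espresso cup (all alike; may be absent), upright. Point: on the axis of its round body, half-way up, 29 mm above the foot; z up. Body 59 mm across at the rim, 54 at 15 mm above the foot; foot 42 across; 58 tall; hollow, mouth about 50 wide; about 0.24 kg. The wall flares, so jaws grip the rim and the cup may swing if dragged across their closing line. Handle along +y, to 49 mm from the axis.
- rounder0_flange (a point): Dark-wood disc lid (all alike), starts on its plug on the bench. Point: on its axis at the flange underside, z up to the knob. Flange 68 mm across, 7 thick; below: plug 14 deep, 43 across tapering to 34; above: knob stem 18 across, 7 to 20 mm above the point, head 26 across, 20 to 30 mm above. Seated, the point is on the cup axis, 29 mm above cup mid. 0.025 kg.
- rounder1_flange (a point): Dark-wood disc lid (all alike), starts on its plug on the bench. Point: on its axis at the flange underside, z up to the knob. Flange 68 mm across, 7 thick; below: plug 14 deep, 43 across tapering to 34; above: knob stem 18 across, 7 to 20 mm above the point, head 26 across, 20 to 30 mm above. Seated, the point is on the cup axis, 29 mm above cup mid. 0.025 kg.
- rounder2_flange (a point): Dark-wood disc lid (all alike), starts on its plug on the bench. Point: on its axis at the flange underside, z up to the knob. Flange 68 mm across, 7 thick; below: plug 14 deep, 43 across tapering to 34; above: knob stem 18 across, 7 to 20 mm above the point, head 26 across, 20 to 30 mm above. Seated, the point is on the cup axis, 29 mm above cup mid. 0.025 kg.
- rounder3_flange (a point): Dark-wood disc lid (all alike), starts on its plug on the bench. Point: on its axis at the flange underside, z up to the knob. Flange 68 mm across, 7 thick; below: plug 14 deep, 43 across tapering to 34; above: knob stem 18 across, 7 to 20 mm above the point, head 26 across, 20 to 30 mm above. Seated, the point is on the cup axis, 29 mm above cup mid. 0.025 kg.
There are look-alikes about, which are no part of the job. What is shaped like the part that bears rounder0_flange but yellow is not meant.

How it is judged:
By the outcome, as a careful person would: the job done as asked, in the order asked, and still so for the second after the job is handed in, with the robot touching nothing.
Of cup0, cup1, cup2, cup3 only 3 to 4 are there at a start; the rules pass over those that are not, and their reading is None.
At some moment in a run one of rounder0, rounder1, rounder2, rounder3 may be knocked a few centimetres aside while the robot is not near it.
Once in a run the grip may slacken for a moment while it holds something.
It also fails if it takes over 210 s, if anything falls off the work surface, if the arm or the gripper's body presses on something with over 40 N, if the wrist force passes 120 N, or if a joint passes its speed limit or range.

## Working session

There is one attempt and no reset: what is moved stays moved. The work goes in short steps, Python scripts to look and compute and a tool call to move; the robot and the scene stay as the last step left them, time stands still between calls to the robot, and variables do not carry over. Pictures are saved under pics/ and viewed, at most 14 in all, crops included, and the job is handed in when it is done.

Besides the shell and the picture viewer there is one more tool, called after "Emit:" in YAML: its name, and indented under it one key for each argument. step_arm: Moves the arm, as the interface text tells. Its arguments: {"type":"object","properties":{"motion":{"type":"array"},"hand":{"type":"number"},"squeeze":{"type":"number"}},"required":["motion"]}

```bash
mkdir -p pics; ls; cat > h.py <<'E'
import numpy as np, cv2
from cell import robot
from scipy.spatial.transform import Rotation as R
def shot(name,fn=None):
    s=robot.observe(); c=robot.read_camera(name)
    if 'T_tool_cam' in c:
        T=np.eye(4); T[:3,:3]=R.from_euler('xyz',s['tool_rot']).as_matrix(); T[:3,3]=s['tool_pos']
        T=T@np.array(c['T_tool_cam']); c['xyz']=T[:3,3]; c['rotation']=T[:3,:3]
    if fn: cv2.imwrite('pics/'+fn,c['pixels'][:,:,::-1])
    c['R']=np.array(c['rotation']); c['K']=np.array(c['intrinsics']); c['xyz']=np.array(c['xyz'])
    return c
def ray(c,u,v,z):
    K=c['K']; d=np.array([(u-K[0,2])/K[0,0],-(v-K[1,2])/K[1,1],-1]); d=c['R']@d
    return c['xyz']+d*(z-c['xyz'][2])/d[2]
def proj(c,p):
    q=c['R'].T@(np.array(p)-c['xyz']); K=c['K']
    return K[0,0]*q[0]/-q[2]+K[0,2], K[1,1]*-q[1]/-q[2]+K[1,2]
E
python3 - <<'E'
from h import *
print(robot.observe())
for n in ['scene','side','wrist']:
    c=shot(n,n+'0.png'); print(n,{k:v for k,v in c.items() if k not in('pixels','R','K')})
E
```

```text
pics
{'time': 0.0, 'qpos': array([ 1.10099299e+00,  3.42766231e-01,  1.52501823e+00,  1.70617364e-05,
        1.27539461e+00, -1.46011542e-01]), 'qvel': array([-0.00056045,  0.00012687, -0.00071462, -0.00069681, -0.00050155,
       -0.00131903]), 'joint_efforts': array([-2.39811925e-03, -4.31228864e+01, -2.44219065e+01,  7.13649415e-02,
        5.60801569e-02, -1.45911349e-04]), 'tool_pos': array([0.16684225, 0.49738367, 0.24302194]), 'tool_rot': array([-3.14002549e+00, -2.46954105e-04,  2.81779568e+00]), 'contact_force': array([0.24564299, 0.19961473, 0.02383167]), 'torque': array([ 0.00717494,  0.02814627, -0.00554886]), 'grip_force': 0.0, 'opening': 0.09211609993091432}
scene {'intrinsics': array([[354.68502194,   0.        , 254.28088502],
       [  0.        , 354.68502194, 187.22555288],
       [  0.        ,   0.        ,   1.        ]]), 'xyz': array([-0.05064728, -0.41694057,  0.88184397]), 'rotation': array([ 0.7244059 ,  0.00300205, -0.90691891])}
side {'intrinsics': array([[368.29387911,   0.        , 258.15927957],
       [  0.        , 368.29387911, 191.95397076],
     
[... 201 characters left out ...]
,   0.        , 258.30071264],
       [  0.        , 274.00677651, 192.11330476],
       [  0.        ,   0.        ,   1.        ]]), 'T_tool_cam': array([[ 5.07300112e-04,  9.68549335e-01,  2.48821079e-01,
         6.75141749e-02],
       [ 9.99999758e-01, -6.09888422e-04,  3.35208883e-04,
         5.73791199e-04],
       [ 4.76419436e-04,  2.48820848e-01, -9.68549409e-01,
        -1.41050873e-01],
       [ 0.00000000e+00,  0.00000000e+00,  0.00000000e+00,
         1.00000000e+00]]), 'xyz': array([0.10313933, 0.51962854, 0.38420683]), 'rotation': array([[ 0.31771698, -0.91855109, -0.23520164],
       [ 0.94818396,  0.30732582,  0.08061029],
       [-0.00176113, -0.24862568,  0.96859804]])}
```

```bash
sed -i "s/    c\['R'\]=np.array(c\['rotation'\])/    r=np.array(c['rotation']); c['R']=r if r.ndim==2 else R.from_euler('xyz',r).as_matrix()/" h.py; python3 -c "
import cv2
for n in ['scene','side']: cv2.imwrite(f'pics/{n}0b.png',cv2.resize(cv2.imread(f'pics/{n}0.png'),(800,600),interpolation=cv2.INTER_CUBIC))"
```

```text
(no output)
```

View pics/scene0b.png

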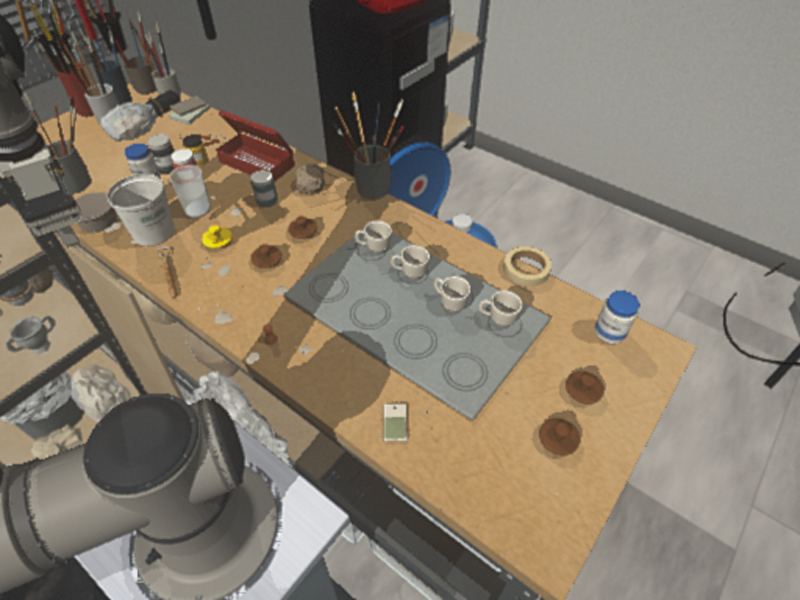

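View pics/side0b.png

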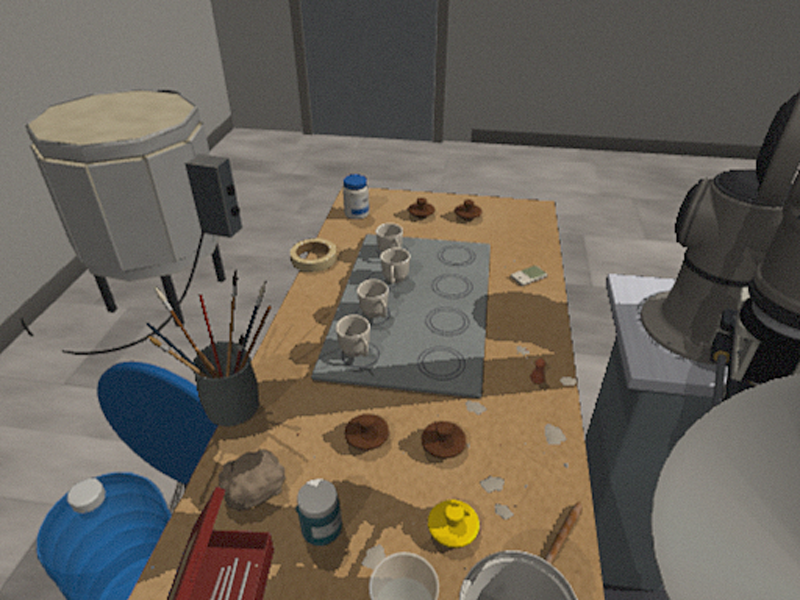

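```bash
cat > m.py <<'E'
from h import *
c={n:shot(n) for n in['scene','side']}
def P(n,l,z):
    for u,v in l: print(n,(u,v),np.round(ray(c[n],u*.64,v*.64,z),4))
print('slab'); P('scene',[(286,296),(474,415),(550,317)],.012); P('side',[(316,380),(481,393),(490,243),(366,236)],.012)
print('marks');P('scene',[(329,288),(370,313),(416,341),(465,372)],.012); P('side',[(441,362),(447,321),(452,286),(457,255)],.012)
print('cup rims');P('scene',[(377,228),(416,255),(456,285),(506,299)],.07);P('side',[(352,325),(374,289),(397,256),(390,230)],.07)
print('knob tops');P('scene',[(302,221),(267,251),(585,379),(562,428)],.044);P('side',[(367,424),(444,433),(422,203),(468,205)],.044)
E
python3 m.py
```

```text
slab
scene (286, 296) [0.4038 0.2367 0.012 ]
scene (474, 415) [ 0.4108 -0.2232  0.012 ]
scene (550, 317) [ 0.6911 -0.224   0.012 ]
side (316, 380) [0.6825 0.2597 0.012 ]
side (481, 393) [0.4064 0.2471 0.012 ]
side (490, 243) [ 0.4059 -0.2244  0.012 ]
side (366, 236) [ 0.6922 -0.2103  0.012 ]
marks
scene (329, 288) [0.4755 0.1812 0.012 ]
scene (370, 313) [0.4763 0.069  0.012 ]
scene (416, 341) [ 0.4772 -0.0468  0.012 ]
scene (465, 372) [ 0.4759 -0.1615  0.012 ]
side (441, 362) [0.4787 0.184  0.012 ]
side (447, 321) [0.4783 0.0703 0.012 ]
side (452, 286) [ 0.4781 -0.044   0.012 ]
side (457, 255) [ 0.4768 -0.1624  0.012 ]
cup rims
scene (377, 228) [0.6345 0.1784 0.07  ]
scene (416, 255) [0.6197 0.0612 0.07  ]
scene (456, 285) [ 0.6007 -0.0518  0.07  ]
scene (506, 299) [ 0.6296 -0.1486  0.07  ]
side (352, 325) [0.6361 0.1768 0.07  ]
side (374, 289) [0.6183 0.0681 0.07  ]
side (397, 256) [ 0.5935 -0.0499  0.07  ]
side (390, 230) [ 0.6247 -0.1491  0.07  ]
knob tops
scene (302, 221) [0.5698 0.3477 0.044 ]
scene (267, 251) [0.4531 0.3385 0.044 ]
scene (585, 379) [ 0.5748 -0.3466  0.044 ]
scene (562, 428) [ 0.4632 -0.3585  0.044 ]
side (367, 424) [0.5724 0.3664 0.044 ]
side (444, 433) [0.458  0.3658 0.044 ]
side (422, 203) [ 0.5767 -0.3313  0.044 ]
side (468, 205) [ 0.4653 -0.3387  0.044 ]
```

Emit:
step_arm:
  motion:
    - [[0, 0, -0.3], 0.18]
    - [[0, 0, -0.6], 0.36]
    - [[0, 0, -0.9], 0.54]
    - [[0, 0, -1], 0.72]
    - [[0, 0, -1], 0.9]
    - [[0, 0, -1], 1.08]
    - [[0, 0, -1], 1.247]
    - [[0, 0, -1], 1.247]
  hand: 0
  squeeze: 12

```text
time: 1.25
tool_pos: [0.167, 0.4977, 0.3036]
tool_rot: [-3.141, 0.0, 1.572]
contact_force: [0.5, -0.7, 0.1]
opening: 0.0916
grip_force: 0.0
```

Emit:
step_arm:
  motion:
    - [[-0.8, 0.65, 0], 0]
    - [[-1.6, 1.3, 0], 0]
    - [[-2.4, 1.95, 0], 0]
    - [[-3.2, 2.6, 0], 0]
    - [[-4, 3.25, 0], 0]
    - [[-4.8, 3.9, 0], 0]
    - [[-5.6, 4.55, 0], 0]
    - [[-6.4, 5.2, 0], 0]
    - [[-7.45, 6.05, 0], 0]
    - [[-7.45, 6.05, 0], 0]

```text
time: 2.5
tool_pos: [0.5315, 0.0478, 0.303]
tool_rot: [-3.141, 0.0, 1.571]
contact_force: [-0.8, 1.5, -0.1]
opening: 0.092
grip_force: 0.0
```

Emit:
step_arm:
  motion:
    - [[0, 0, 0], 0]
    - [[0, 0, 0], 0]

```text
time: 2.75
tool_pos: [0.5292, 0.0521, 0.3038]
tool_rot: [-3.141, -0.001, 1.573]
contact_force: [-1.5, -0.4, 0.1]
opening: 0.092
grip_force: 0.0
```

```bash
python3 - <<'E'
from h import *
print(robot.observe()['tool_pos'],robot.observe()['tool_rot'])
c=shot('wrist','w1.png')
for p in [(.4768,.1825,.012),(.4768,-.162,.012),(.62,.06,.07)]: print(proj(c,p))
E
```

```text
[0.52916582 0.05207487 0.30382992] [-3.14117771e+00 -6.22432272e-04  1.57318320e+00]
(np.float64(223.66598596580087), np.float64(77.3865436164222))
(np.float64(229.1826771705999), np.float64(284.2807846742654))
(np.float64(324.8295574925986), np.float64(166.40451468956218))
```

View pics/w1.png

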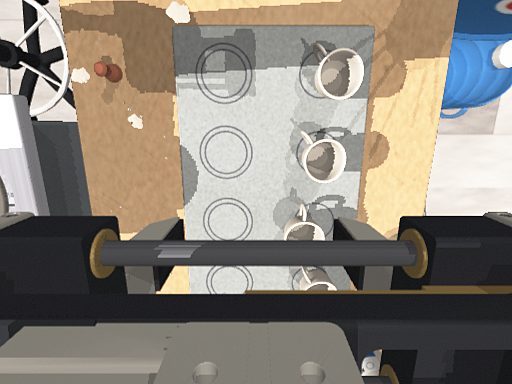

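```bash
python3 - <<'E'
from h import *
c=shot('wrist')
for l,z in [([(223,74),(227,152),(228,221),(230,281)],.012),([(340,75),(325.5,159)],.07),([(318,46),(299,126)],.045)]:
  for u,v in l: print((u,v),np.round(ray(c,u,v,z),4))
E
```

```text
(223, 74) [0.476  0.1873 0.012 ]
(227, 152) [0.479  0.0732 0.012 ]
(228, 221) [ 0.4778 -0.042   0.012 ]
(230, 281) [ 0.4786 -0.1554  0.012 ]
(340, 75) [0.632  0.1775 0.07  ]
(325.5, 159) [0.6204 0.0704 0.07  ]
(318, 46) [0.607 0.217 0.045]
(299, 126) [0.5859 0.1139 0.045 ]
```

```bash
python3 - <<'E'
from h import *
a=shot('scene');b=shot('side')
for c,l in((a,[(375,196),(358,185),(392,185)]),(b,[(230,422),(258,408)])):
  for u,v in l: print((u,v),np.round(ray(c,u*.64,v*.64,0),4))
for u,v in[(330,115),(360,92),(404,98)]: print('tip',np.round(ray(a,u*.64,v*.64,.2),3))
for u,v in[(265,285),(272,310),(150,335)]: print('tip',np.round(ray(b,u*.64,v*.64,.2),3))
E
```

```text
(375, 196) [0.783  0.3098 0.    ]
(358, 185) [ 0.7906  0.3727 -0.    ]
(392, 185) [0.8441 0.3037 0.    ]
(230, 422) [0.7964 0.359  0.    ]
(258, 408) [ 0.7628  0.3242 -0.    ]
tip [0.757 0.414 0.2  ]
tip [0.878 0.427 0.2  ]
tip [0.921 0.325 0.2  ]
tip [0.745 0.256 0.2  ]
tip [0.715 0.313 0.2  ]
tip [0.859 0.39  0.2  ]
```

Emit:
step_arm:
  motion:
    - [[0.7, 0.6, 0.5], 0]
    - [[1.4, 1.2, 1], 0]
    - [[2.09, 1.73, 1.8], 0]
    - [[2.09, 1.73, 2.6], 0]
    - [[2.09, 1.73, 3.0], 0]
    - [[2.09, 1.73, 3.4], 0]
    - [[2.09, 1.73, 3.8], 0]
    - [[2.09, 1.73, 4.06], 0]
    - [[2.09, 1.73, 4.06], 0]

```text
time: 4.08
tool_pos: [0.633, 0.1765, 0.0592]
tool_rot: [-3.139, 0.0, 1.571]
contact_force: [0.4, -0.5, 0.1]
opening: 0.0917
grip_force: 0.0
```

Emit:
step_arm:
  motion:
    - [[0, 0, 0], 0]
    - [[0, 0, 0], 0]
    - [[0, 0, 0], 0]
    - [[0, 0, 0], 0]
    - [[0, 0, 0], 0]
    - [[0, 0, 0], 0]
  hand: 255
  squeeze: 10

```text
time: 4.82
tool_pos: [0.6339, 0.1762, 0.0605]
tool_rot: [3.141, -0.0, 1.571]
contact_force: [-0.6, 0.6, 4.3]
opening: 0.0571
grip_force: 10.0
```

Emit:
step_arm:
  motion:
    - [[0.01, -0.25, 0], 0]
    - [[0.03, -0.6, 0], 0]
    - [[0.05, -0.95, 0], 0]
    - [[0.07, -1.3, 0], 0]
    - [[0.08, -1.65, 0], 0]
    - [[0.1, -2.0, 0], 0]
    - [[0.11, -2.3, 0], 0]
    - [[0.12, -2.5, 0], 0]
    - [[0.12, -2.6, 0], 0]
    - [[0.12, -2.6, 0], 0]

```text
time: 6.08
tool_pos: [0.4778, 0.1835, 0.0604]
tool_rot: [-3.141, -0.0, 1.571]
contact_force: [-1.0, 1.1, 6.7]
opening: 0.0571
grip_force: 10.0
```

```bash
python3 - <<'E'
from h import *
print(robot.observe()['tool_pos'],robot.observe()['opening'])
c=shot('wrist','w2.png'); s=shot('scene'); d=shot('side')
for n,k,(u,v) in(('a',s,(329,280)),('b',d,(441,340))):
    u=int(u*.64);v=int(v*.64); im=k['pixels'][max(0,v-75):v+75,max(0,u-100):u+100,::-1]
    cv2.imwrite(f'pics/c2{n}.png',cv2.resize(im,(400,300),interpolation=cv2.INTER_CUBIC))
w=cv2.resize(c['pixels'][:,:,::-1],(400,300))
cv2.imwrite('pics/c2.png',np.vstack([np.hstack([cv2.imread('pics/c2a.png'),cv2.imread('pics/c2b.png')]),np.hstack([w,w])]))
E
```

```text
[0.47776406 0.18347719 0.06043304] 0.05708011246207015
```

View pics/c2.png

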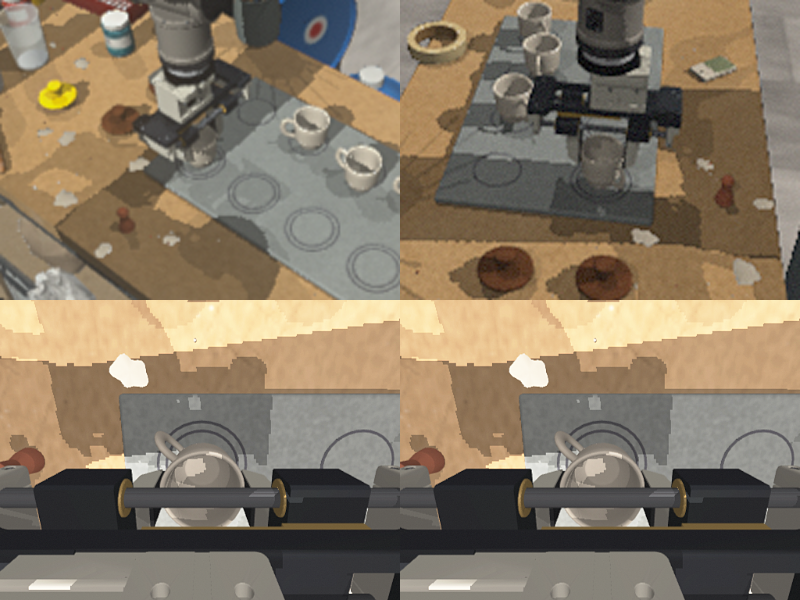

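Emit:
step_arm:
  motion:
    - [[0, 0, 0], 0]
    - [[0, 0, 0], 0]
    - [[0, 0, 0], 0]
    - [[0, 0, -0.5], 0]
    - [[0, 0, -1.2], 0]
    - [[-0.65, 0.8, -1.2], 0]
    - [[-1.3, 1.6, -1.2], 0]
    - [[-1.94, 2.36, -1.2], 0]
    - [[-1.94, 2.36, -1.2], 0]
    - [[-1.94, 2.36, -1.2], 0]
  hand: 0

```text
time: 7.48
tool_pos: [0.6187, 0.067, 0.1314]
tool_rot: [-3.14, -0.0, 1.57]
contact_force: [-0.9, 0.1, -0.7]
opening: 0.0917
grip_force: 0.0
```

```bash
python3 - <<'E'
from h import *
print(robot.observe()['tool_pos'])
c=shot('wrist','w3.png'); s=shot('scene'); d=shot('side')
def crop(k,p):
    u,v=map(int,proj(k,p)); u=max(100,min(412,u)); v=max(75,min(309,v))
    return cv2.resize(k['pixels'][v-75:v+75,u-100:u+100,::-1],(400,300),interpolation=cv2.INTER_CUBIC)
w=cv2.resize(c['pixels'][:,:,::-1],(400,300))
cv2.imwrite('pics/c3.png',np.vstack([np.hstack([crop(s,(.5,.15,.03)),crop(d,(.5,.15,.03))]),np.hstack([w,w])]))
E
```

```text
[0.61865102 0.06702458 0.13136567]
```

View pics/c3.png

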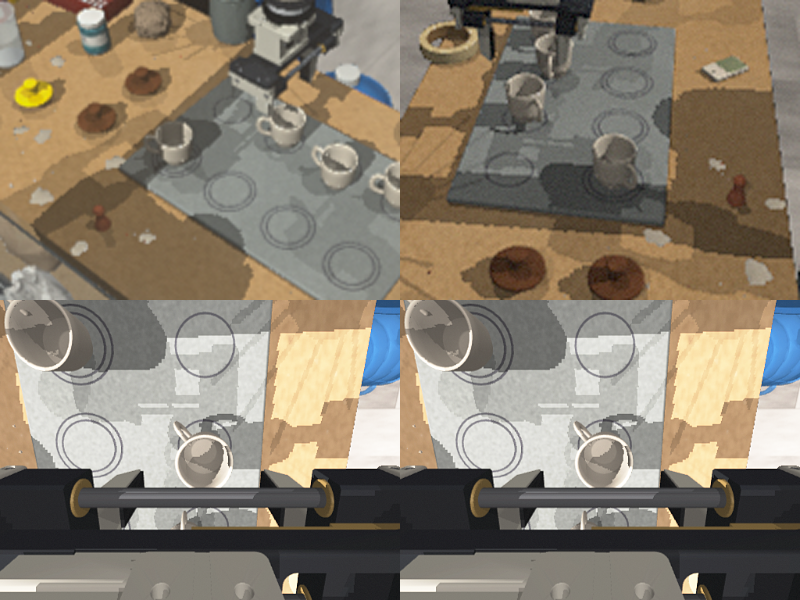

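Emit:
step_arm:
  motion:
    - [[0, 0, 0.4], 0]
    - [[0, 0, 0.8], 0]
    - [[0, 0, 1.2], 0]
    - [[0, 0, 1.2], 0]

```text
time: 8.12
tool_pos: [0.6176, 0.0679, 0.0587]
tool_rot: [-3.137, -0.0, 1.572]
contact_force: [-0.2, -0.1, 1.4]
opening: 0.0918
grip_force: 0.0
```

Emit:
step_arm:
  motion:
    - [[0, 0, 0], 0]
    - [[0, 0, 0], 0]
    - [[0, 0, 0], 0]
    - [[0, 0, 0], 0]
    - [[0, 0, 0], 0]
  hand: 255

```text
time: 8.75
tool_pos: [0.6199, 0.0669, 0.0606]
tool_rot: [3.14, -0.0, 1.571]
contact_force: [0.8, 0.4, 1.4]
opening: 0.0571
grip_force: 10.0
```

```bash
python3 - <<'E'
from h import *
s=robot.observe();print(s['tool_pos'],s['opening'],s['contact_force'])
c=shot('wrist','w4.png'); p=s['tool_pos']
g=cv2.cvtColor(c['pixels'],cv2.COLOR_RGB2GRAY)
import os
# earlier picture w3 was from TCP (.61865,.06702,.13137)
k=dict(c); k['xyz']=c['xyz']+np.array([.61865,.06702,.13137])-p
for u,v in[(50,40),(260,206)]: print(np.round(ray(k,u,v,.07),4))
for u,v in[(68*1.28,445*1.28-384),(89*1.28,145*1.28),(81*1.28,41*1.28)]: print('mark',np.round(ray(k,u,v,.012),4))
E
```

```text
[0.61988507 0.06689638 0.06063115] 0.05710090978847802 [0.7780614  0.3601635  1.41803692]
[0.4791 0.1872 0.07  ]
[0.6194 0.0713 0.07  ]
mark [0.4511 0.0739 0.012 ]
mark [0.4773 0.074  0.012 ]
mark [0.484  0.1925 0.012 ]
```

Emit:
step_arm:
  motion:
    - [[0, -0.25, 0], 0]
    - [[0.01, -0.6, 0], 0]
    - [[0.02, -0.95, 0], 0]
    - [[0.03, -1.3, 0], 0]
    - [[0.04, -1.65, 0], 0]
    - [[0.04, -2.0, 0], 0]
    - [[0.04, -2.25, 0], 0]
    - [[0.04, -2.37, 0], 0]
    - [[0.04, -2.37, 0], 0]

```text
time: 9.93
tool_pos: [0.4771, 0.0694, 0.0604]
tool_rot: [-3.141, -0.0, 1.571]
contact_force: [-1.5, 0.5, 7.2]
opening: 0.057
grip_force: 10.0
```

Emit:
step_arm:
  motion:
    - [[0, 0, 0], 0]
    - [[0, 0, 0], 0]
    - [[0, 0, 0], 0]
    - [[0, 0, -0.5], 0]
    - [[0, 0, -1.2], 0]
    - [[-0.7, 0.7, -1.2], 0]
    - [[-1.4, 1.4, -1.2], 0]
    - [[-1.97, 2.0, -1.2], 0]
    - [[-1.97, 2.0, -1.2], 0]
    - [[-1.97, 2.0, -1.2], 0]
  hand: 0

```text
time: 11.18
tool_pos: [0.5964, -0.0485, 0.1314]
tool_rot: [-3.14, -0.001, 1.571]
contact_force: [-0.2, -0.0, -0.9]
opening: 0.0919
grip_force: 0.0
```

```bash
python3 - <<'E'
from h import *
print(robot.observe()['tool_pos'])
c=shot('wrist','w5.png')
E
```

```text
[ 0.59638681 -0.04848747  0.13141495]
```

View pics/w5.png

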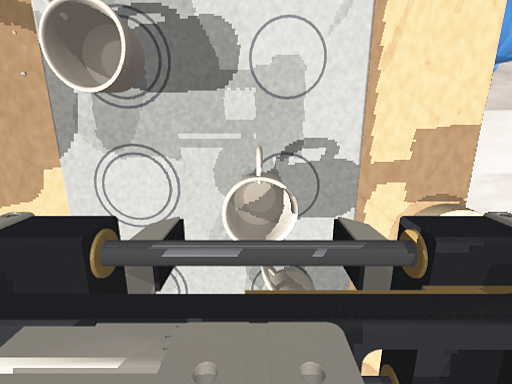

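Emit:
step_arm:
  motion:
    - [[0, 0, 0.4], 0]
    - [[0, 0, 0.8], 0]
    - [[0, 0, 1.2], 0]
    - [[0, 0, 1.2], 0]

```text
time: 11.72
tool_pos: [0.5953, -0.0475, 0.0587]
tool_rot: [-3.137, -0.001, 1.572]
contact_force: [0.1, 0.5, 0.1]
opening: 0.0917
grip_force: 0.0
```

Emit:
step_arm:
  motion:
    - [[0, 0, 0], 0]
    - [[0, 0, 0], 0]
    - [[0, 0, 0], 0]
    - [[0, 0, 0], 0]
    - [[0, 0, 0], 0]
  hand: 255

```text
time: 12.35
tool_pos: [0.5974, -0.0489, 0.0606]
tool_rot: [3.141, 0.0, 1.571]
contact_force: [-1.5, 0.4, 3.8]
opening: 0.0583
grip_force: 10.0
```

Emit:
step_arm:
  motion:
    - [[0, -0.25, 0], 0]
    - [[0.02, -0.6, 0], 0]
    - [[0.04, -0.95, 0], 0]
    - [[0.06, -1.3, 0], 0]
    - [[0.08, -1.6, 0], 0]
    - [[0.08, -1.85, 0], 0]
    - [[0.08, -1.98, 0], 0]
    - [[0.08, -1.98, 0], 0]

```text
time: 13.35
tool_pos: [0.4783, -0.0442, 0.0605]
tool_rot: [-3.141, 0.0, 1.571]
contact_force: [-2.7, 0.5, 7.1]
opening: 0.0587
grip_force: 10.0
```

Emit:
step_arm:
  motion:
    - [[0, 0, 0], 0]
    - [[0, 0, 0], 0]
    - [[0, 0, 0], 0]
    - [[0, 0, -0.5], 0]
    - [[0, 0, -1.2], 0]
    - [[-0.6, 0.85, -1.2], 0]
    - [[-1.2, 1.7, -1.2], 0]
    - [[-1.74, 2.5, -1.2], 0]
    - [[-1.74, 2.5, -1.2], 0]
    - [[-1.74, 2.5, -1.2], 0]
  hand: 0

```text
time: 14.6
tool_pos: [0.6276, -0.148, 0.1311]
tool_rot: [-3.139, -0.001, 1.571]
contact_force: [-0.6, 0.8, 0.4]
opening: 0.0919
grip_force: 0.0
```

```bash
python3 - <<'E'
from h import *
print(robot.observe()['tool_pos'])
c=shot('wrist','w6.png')
E
```

```text
[ 0.62756082 -0.1480495   0.13109023]
```

View pics/w6.png

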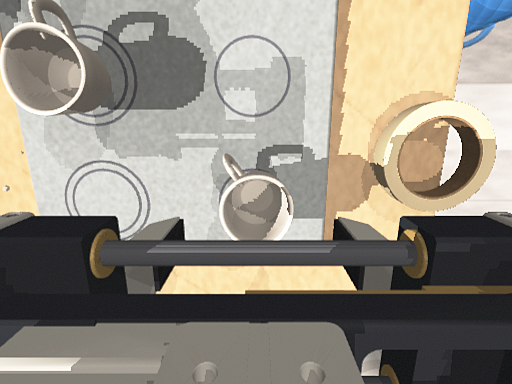

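```bash
python3 - <<'E'
from h import *
c=shot('wrist')
for z in(0,.03): print([np.round(ray(c,u,v,z),3) for u,v in[(385,205),(382,175),(440,208),(410,209)]])
print(ray(c,256,204,.07))
E
```

```text
[array([ 0.758, -0.164,  0.   ]), array([ 0.751, -0.132,  0.   ]), array([ 0.816, -0.167,  0.   ]), array([ 0.785, -0.168,  0.   ])]
[array([ 0.744, -0.155,  0.03 ]), array([ 0.738, -0.127,  0.03 ]), array([ 0.795, -0.158,  0.03 ]), array([ 0.767, -0.159,  0.03 ])]
[ 0.62487931 -0.14182456  0.07      ]
```

Emit:
step_arm:
  motion:
    - [[0, 0, 0], 0]
    - [[0, 0, 0], 0]
  hand: 45

```text
time: 14.95
tool_pos: [0.6282, -0.148, 0.1327]
tool_rot: [3.141, 0.0, 1.571]
contact_force: [0.5, 0.6, -0.1]
opening: 0.0774
grip_force: 0.0
```

Emit:
step_arm:
  motion:
    - [[0.05, 0, 0.4], 0]
    - [[0.05, 0, 0.8], 0]
    - [[0.05, 0, 1.2], 0]
    - [[0.05, 0, 1.2], 0]

```text
time: 15.45
tool_pos: [0.6271, -0.1448, 0.0585]
tool_rot: [-3.138, -0.001, 1.571]
contact_force: [-1.2, 0.2, 1.4]
opening: 0.0756
grip_force: 0.0
```

Emit:
step_arm:
  motion:
    - [[0, 0, 0], 0]
    - [[0, 0, 0], 0]
    - [[0, 0, 0], 0]
    - [[0, 0, 0], 0]
    - [[0, 0, 0], 0]
  hand: 255

```text
time: 16.08
tool_pos: [0.6288, -0.1456, 0.0613]
tool_rot: [3.14, 0.0, 1.571]
contact_force: [-1.5, 0.5, 7.0]
opening: 0.0571
grip_force: 10.0
```

Emit:
step_arm:
  motion:
    - [[-0.02, -0.25, 0], 0]
    - [[-0.05, -0.6, 0], 0]
    - [[-0.08, -0.95, 0], 0]
    - [[-0.11, -1.3, 0], 0]
    - [[-0.14, -1.65, 0], 0]
    - [[-0.17, -2.0, 0], 0]
    - [[-0.2, -2.3, 0], 0]
    - [[-0.22, -2.5, 0], 0]
    - [[-0.22, -2.5, 0], 0]

```text
time: 17.2
tool_pos: [0.4782, -0.1591, 0.0611]
tool_rot: [3.141, 0.001, 1.571]
contact_force: [-2.6, -0.5, 11.1]
opening: 0.0571
grip_force: 10.0
```

Emit:
step_arm:
  motion:
    - [[0, 0, 0], 0]
    - [[0, 0, 0], 0]
    - [[0, 0, 0], 0]
    - [[0, 0, -0.5], 0]
    - [[0, 0, -1.2], 0]
    - [[0, 0.3, -2], 0]
    - [[0, 0.6, -2.8], 0]
    - [[0, 0.6, -2.8], 0]
    - [[0, 0.6, -2.8], 0]
  hand: 0

```text
time: 18.32
tool_pos: [0.5137, -0.1583, 0.2271]
tool_rot: [-3.14, -0.001, 1.571]
contact_force: [-0.6, -0.6, -0.2]
opening: 0.0921
grip_force: 0.0
```

```bash
python3 - <<'E'
from h import *
print(robot.observe()['tool_pos'])
c=shot('wrist','w7.png')
s=shot('scene')['pixels'][100:300,150:410,::-1]
cv2.imwrite('pics/c7.png',np.vstack([cv2.resize(s,(780,600),interpolation=cv2.INTER_CUBIC)]))
E
```

```text
[ 0.51372326 -0.15829862  0.22705463]
```

View pics/c7.png

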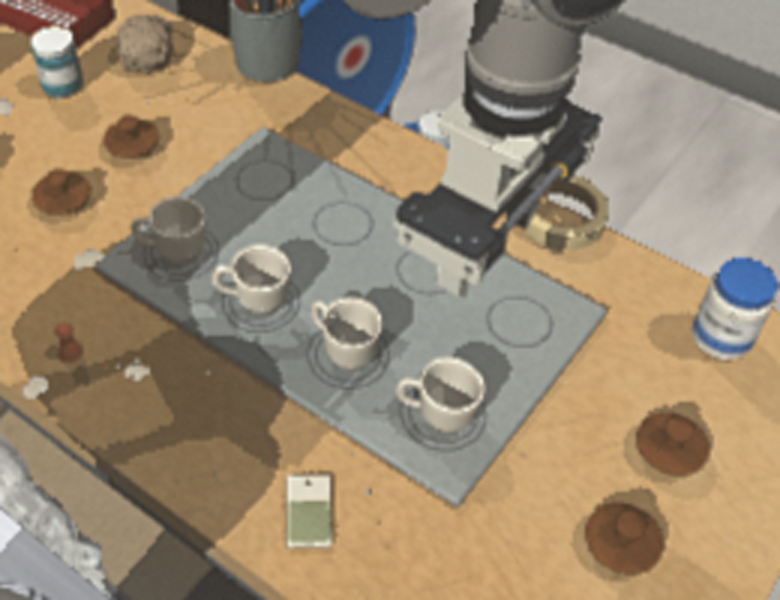

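View pics/w7.png

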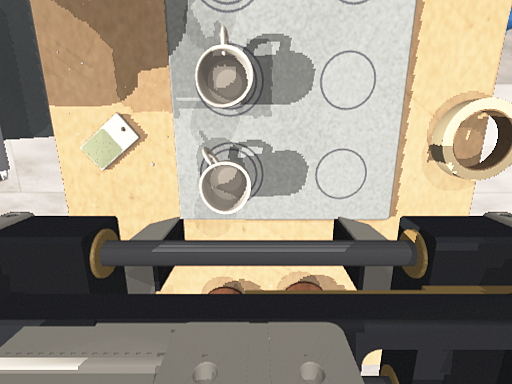

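```bash
python3 - <<'E'
from h import *
c=shot('wrist'); p=robot.observe()['tool_pos']
print('cup3',ray(c,225.5,187,.07)[:2],'cup2',ray(c,224.5,77,.07)[:2])
print('mk3',ray(c,231,170,.012)[:2])
k=dict(c); k['xyz']=c['xyz']+np.array([.59639,-.04849,.13141])-p
print('cup1',ray(k,83.5,45,.07)[:2])
k['xyz']=c['xyz']+np.array([.62756,-.14805,.13109])-p
print('cup2',ray(k,43,69,.07)[:2])
E
```

```text
cup3 [ 0.47548616 -0.16132219] cup2 [ 0.47782412 -0.04689262]
mk3 [ 0.47600686 -0.15210703]
cup1 [0.47787588 0.06895115]
cup2 [ 0.47906046 -0.04558862]
```

Emit:
step_arm:
  motion:
    - [[-0.9, 0, -0.1], 0]
    - [[-1.8, 0.1, -0.2], 0]
    - [[-2.7, 0.1, -0.3], 0]
    - [[-3.6, 0.1, -0.4], 0]
    - [[-4.5, 0.1, -0.4], 0]
    - [[-4.5, 0.1, -0.4], 0]
    - [[-4.5, 0.1, -0.4], 0]

```text
time: 19.35
tool_pos: [0.52, -0.428, 0.2507]
tool_rot: [-3.14, -0.002, 1.57]
contact_force: [-0.7, 0.0, 0.4]
opening: 0.0918
grip_force: 0.0
```

```bash
cat > b.py <<'E'
from h import *
def blobs(c,amin):
    h=cv2.cvtColor(c['pixels'],cv2.COLOR_RGB2HSV)
    m=cv2.inRange(h,(0,90,25),(13,255,170))
    m=cv2.morphologyEx(m,cv2.MORPH_CLOSE,np.ones((5,5),np.uint8))
    o=[]
    for k in cv2.findContours(m,cv2.RETR_EXTERNAL,cv2.CHAIN_APPROX_NONE)[0]:
        if cv2.contourArea(k)>amin: o.append((cv2.contourArea(k),cv2.boundingRect(k),cv2.fitEllipse(cv2.convexHull(k))))
    return o
if __name__=='__main__':
    print(robot.observe()['tool_pos'])
    for n,a in(('scene',150),('side',150),('wrist',400)):
        c=shot(n,n+'_b.png')
        for A,b,e in blobs(c,a): print(n,int(A),b,np.round(e[0],1),np.round(e[1],1),'z.0175:',np.round(ray(c,*e[0],.0175),4)[:2])
E
python3 b.py
```

```text
[ 0.52001812 -0.42802762  0.25067694]
scene 405 (346, 268, 25, 23) [357.5 279. ] [21.2 26.2] z.0175: [ 0.4626 -0.3588]
scene 330 (362, 238, 24, 21) [373.8 247.6] [18.8 23.8] z.0175: [ 0.578  -0.3503]
scene 819 (126, 70, 51, 42) [153.5  90.2] [36.3 56.8] z.0175: [0.7227 0.7417]
scene 416 (33, 37, 28, 38) [48.7 54.8] [22.6 43.7] z.0175: [0.6135 1.3788]
side 166 (349, 322, 23, 38) [359.8 340.2] [ 8.7 43.3] z.0175: [0.2922 0.4816]
side 2741 (108, 309, 68, 75) [141.4 363.3] [ 62.5 114. ] z.0175: [0.7101 0.5937]
side 485 (270, 270, 28, 26) [283.3 281.6] [24.7 27.7] z.0175: [0.4594 0.3573]
side 479 (219, 265, 30, 25) [232.8 277.3] [23.  31.7] z.0175: [0.5791 0.3628]
wrist 2009 (191, 93, 51, 53) [215.7 118.8] [50.  52.9] z.0175: [ 0.4632 -0.3562]
wrist 2073 (278, 86, 52, 53) [303.3 111.9] [50.8 53.5] z.0175: [ 0.5787 -0.3471]
```

Emit:
step_arm:
  motion:
    - [[0.5, -0.5, 0.6], 0]
    - [[1.18, -0.95, 1.2], 0]
    - [[1.18, -0.95, 1.9], 0]
    - [[1.18, -0.95, 2.6], 0]
    - [[1.18, -0.95, 3.1], 0]
    - [[1.18, -0.95, 3.46], 0]
    - [[1.18, -0.95, 3.46], 0]
    - [[1.18, -0.95, 3.46], 0]

```text
time: 20.5
tool_pos: [0.4641, -0.3578, 0.0458]
tool_rot: [3.14, 0.001, 1.572]
contact_force: [0.1, -0.4, 0.2]
opening: 0.0919
grip_force: 0.0
```

Emit:
step_arm:
  motion:
    - [[0, 0, 0], 0]
    - [[0, 0, 0], 0]
    - [[0, 0, 0], 0]
    - [[0, 0, 0], 0]
    - [[0, 0, 0], 0]
    - [[0, 0, 0], 0]
    - [[0, 0, 0], 0]
    - [[0, 0, 0], 0]
  hand: 255
  squeeze: 25

```text
time: 21.5
tool_pos: [0.4635, -0.3578, 0.0444]
tool_rot: [3.142, -0.0, 1.571]
contact_force: [0.1, -0.5, -0.2]
opening: 0.0249
grip_force: 25.0
```

Emit:
step_arm:
  motion:
    - [[0, 0, -0.6], 0]
    - [[0, 0, -1.3], 0]
    - [[0, 0, -2.0], 0]
    - [[0.4, 0.1, -2.26], 0]
    - [[1.1, 0.2, -2.26], 0]
    - [[1.8, 0.24, -2.26], 0]
    - [[2.5, 0.24, -2.26], 0]
    - [[3.0, 0.24, -2.26], 0]
    - [[3.29, 0.24, -2.26], 0]
    - [[3.29, 0.24, -2.26], 0]

```text
time: 22.75
tool_pos: [0.4776, -0.1592, 0.1797]
tool_rot: [-3.141, -0.0, 1.573]
contact_force: [-0.1, -0.6, -0.0]
opening: 0.0248
grip_force: 25.0
```

```bash
python3 - <<'E'
from h import *
s=robot.observe();print(s['tool_pos'],s['opening'],s['grip_force'])
a=shot('scene');b=shot('side')
def crop(k,p,w=60):
    u,v=map(int,proj(k,p)); h=w*3//4
    return cv2.resize(k['pixels'][v-h:v+h,u-w:u+w,::-1],(400,300),interpolation=cv2.INTER_CUBIC)
cv2.imwrite('pics/c8.png',np.hstack([crop(a,(.478,-.16,.1)),crop(b,(.478,-.16,.1))]))
for k in(a,b): print(np.round(proj(k,(.478,-.16,.1)),1),np.round(proj(k,(.478,-.1605,.07)),1))
E
```

```text
[ 0.47764985 -0.15916579  0.17973191] 0.024769699890425947 25.00000923871994
[300.4 219.3] [299.6 225.8]
[293.7 141.2] [293.1 149. ]
```

View pics/c8.png

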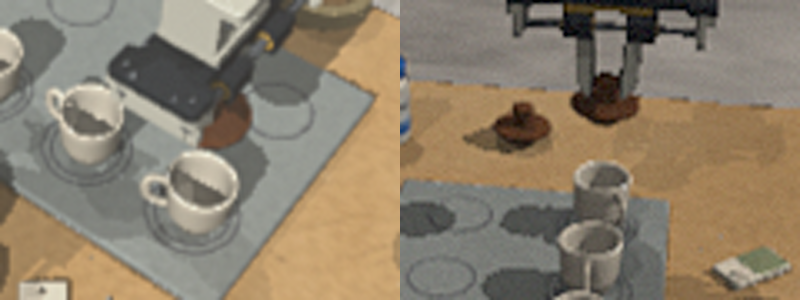

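```bash
python3 - <<'E'
from h import *
a=shot('scene');b=shot('side')
print(ray(a,301.3,227.8,.07),ray(b,294.3,149.6,.07))
# bright rim/cup mask ellipse in scene & rim crop2
print('cup2',ray(a,240+90/3.33,174+105/3.33,.07),ray(b,233+590/3.33-120,96+237/3.33,.07))
E
```

```text
[ 0.47539011 -0.16791941  0.07      ] [ 0.47380833 -0.15706972  0.07      ]
cup2 [ 0.48027802 -0.04578009  0.07      ] [ 0.4789739  -0.04867065  0.07      ]
```

Emit:
step_arm:
  motion:
    - [[-0.02, 0, 0.4], 0]
    - [[-0.02, 0, 0.7], 0]
    - [[-0.02, 0, 0.9], 0]
    - [[-0.02, 0, 1.1], 0]
    - [[-0.02, 0, 1.2], 0]
    - [[-0.02, 0, 1.28], 0]
    - [[-0.02, 0, 1.33], 0]
    - [[-0.02, 0, 1.33], 0]
    - [[-0.02, 0, 1.33], 0]

```text
time: 24.08
tool_pos: [0.478, -0.1617, 0.1006]
tool_rot: [3.141, 0.0, 1.571]
contact_force: [-1.0, 0.0, 0.5]
opening: 0.0247
grip_force: 25.0
```

Emit:
step_arm:
  motion:
    - [[0, 0, 0.02], 0]
    - [[0, 0, 0.02], 0]
    - [[0, 0, 0.02], 0]
    - [[0, 0, 0.02], 0]
    - [[0, 0, -0.5], 0]
    - [[0, 0, -1.2], 0]
    - [[0, 0, -1.33], 0]
    - [[0, 0, -1.33], 0]
  hand: 0

```text
time: 25.08
tool_pos: [0.4778, -0.1616, 0.1801]
tool_rot: [3.141, 0.0, 1.571]
contact_force: [0.7, 0.0, -1.3]
opening: 0.0915
grip_force: 0.0
```

```bash
python3 - <<'E'
from h import *
s=robot.observe();print(s['tool_pos'])
a=shot('scene');b=shot('side');w=shot('wrist')
def crop(k,p,w=50):
    u,v=map(int,proj(k,p)); h=w*3//4
    return cv2.resize(k['pixels'][v-h:v+h,u-w:u+w,::-1],(400,300),interpolation=cv2.INTER_CUBIC)
cv2.imwrite('pics/c9.png',np.hstack([crop(a,(.478,-.16,.07)),crop(b,(.478,-.16,.07))]))
from b import blobs
for n,k in(('scene',a),('side',b)):
  for A,bb,e in blobs(k,120): print(n,int(A),np.round(e[0],1),'z.0175:',np.round(ray(k,*e[0],.0175),4)[:2])
E
```

```text
[ 0.47778594 -0.16162149  0.18012185]
scene 326 [373.7 247.6] z.0175: [ 0.578  -0.3502]
scene 314 [300.4 226. ] z.0175: [ 0.5132 -0.1462]
scene 167 [169.7 163.7] z.0175: [0.4558 0.3544]
scene 152 [193.2 145.3] z.0175: [0.5739 0.3572]
scene 1071 [157.7  94.7] z.0175: [0.711  0.7019]
scene 410 [48.  54.8] z.0175: [0.6114 1.3816]
scene 226 [250.6  -9.3] z.0175: [1.8558 1.1074]
side 150 [359.1 341.4] z.0175: [0.2937 0.4844]
side 2771 [135.6 354. ] z.0175: [0.7286 0.5777]
side 495 [283.2 281.7] z.0175: [0.4598 0.3576]
side 478 [233.9 277.5] z.0175: [0.5764 0.363 ]
side 129 [345.2 234.9] z.0175: [0.3101 0.1763]
side 289 [145.4 203.3] z.0175: [0.8905 0.1311]
side 155 [292.5 146.7] z.0175: [ 0.4846 -0.2653]
```

View pics/c9.png

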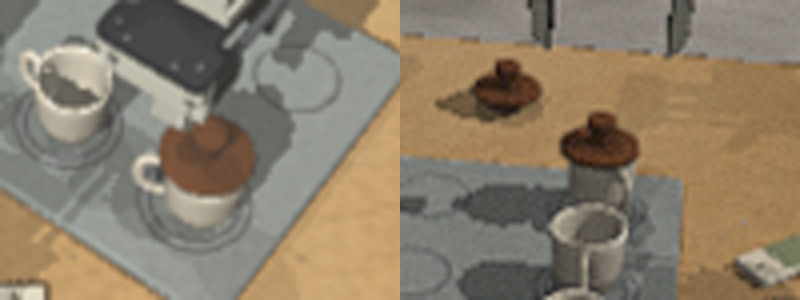

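Emit:
step_arm:
  motion:
    - [[-0.8, 0.4, 0], 0]
    - [[-1.6, 0.8, 0], 0]
    - [[-2.4, 1.3, 0], 0]
    - [[-3.13, 1.68, 0.3], 0]
    - [[-3.13, 1.68, 0.9], 0]
    - [[-3.13, 1.68, 1.5], 0]
    - [[-3.13, 1.68, 2.0], 0]
    - [[-3.13, 1.68, 2.27], 0]
    - [[-3.13, 1.68, 2.27], 0]
    - [[-3.13, 1.68, 2.27], 0]

```text
time: 26.48
tool_pos: [0.5793, -0.3499, 0.045]
tool_rot: [3.14, 0.001, 1.571]
contact_force: [-0.3, 0.4, 0.2]
opening: 0.0922
grip_force: 0.0
```

Emit:
step_arm:
  motion:
    - [[0, 0, 0], 0]
    - [[0, 0, 0], 0]
    - [[0, 0, 0], 0]
    - [[0, 0, 0], 0]
    - [[0, 0, 0], 0]
    - [[0, 0, 0], 0]
    - [[0, 0, 0], 0]
  hand: 255

```text
time: 27.35
tool_pos: [0.5786, -0.3494, 0.0438]
tool_rot: [3.142, -0.0, 1.571]
contact_force: [-0.6, -0.4, 0.2]
opening: 0.0263
grip_force: 0.1
```

Emit:
step_arm:
  motion:
    - [[0, 0, 0], 0]
    - [[0, 0, 0], 0]
    - [[0, 0, 0], 0]

```text
time: 27.72
tool_pos: [0.5786, -0.3495, 0.0439]
tool_rot: [3.142, -0.0, 1.571]
contact_force: [0.1, 0.1, 0.0]
opening: 0.0253
grip_force: 25.0
```

Emit:
step_arm:
  motion:
    - [[0, 0, -0.6], 0]
    - [[0, 0, -1.3], 0]
    - [[0.2, -0.2, -2.0], 0]
    - [[0.9, -0.5, -2.33], 0]
    - [[1.7, -0.8, -2.33], 0]
    - [[2.5, -1.1, -2.33], 0]
    - [[3.3, -1.4, -2.33], 0]
    - [[4.1, -1.67, -2.33], 0]
    - [[4.7, -1.67, -2.33], 0]
    - [[5.05, -1.67, -2.33], 0]

```text
time: 28.98
tool_pos: [0.4781, -0.0448, 0.1841]
tool_rot: [3.141, -0.0, 1.572]
contact_force: [0.7, -0.8, 0.5]
opening: 0.0249
grip_force: 25.0
```

Emit:
step_arm:
  motion:
    - [[0, 0, 0], 0]
    - [[0, 0, 0.5], 0]
    - [[0, 0, 0.9], 0]
    - [[0, 0, 1.1], 0]
    - [[0, 0, 1.2], 0]
    - [[0, 0, 1.3], 0]
    - [[0, 0, 1.38], 0]
    - [[0, 0, 1.4], 0]
    - [[0, 0, 1.4], 0]
    - [[0, 0, 1.4], 0]

```text
time: 30.22
tool_pos: [0.4786, -0.0464, 0.1]
tool_rot: [3.141, 0.0, 1.571]
contact_force: [0.1, 0.2, -0.4]
opening: 0.025
grip_force: 25.0
```

Emit:
step_arm:
  motion:
    - [[0, 0, 0], 0]
    - [[0, 0, 0], 0]
    - [[0, 0, 0], 0]
    - [[0, 0, 0], 0]
    - [[0, 0, -0.5], 0]
    - [[0, 0, -1.2], 0]
    - [[0, 0.1, -2.0], 0]
    - [[0.3, 0.3, -2.5], 0]
    - [[1.1, 0.5, -2.5], 0]
    - [[1.9, 0.6, -2.5], 0]
  hand: 0

```text
time: 31.48
tool_pos: [0.515, 0.0685, 0.2502]
tool_rot: [3.14, -0.0, 1.569]
contact_force: [0.4, -0.0, -0.3]
opening: 0.0917
grip_force: 0.0
```

Emit:
step_arm:
  motion:
    - [[0.8, 0, 0], 0]
    - [[1.6, 0, 0], 0]
    - [[2.4, 0, 0], 0]
    - [[3.0, 0, 0], 0]
    - [[3.37, 0, 0], 0]
    - [[3.37, 0, 0], 0]
    - [[3.37, 0, 0], 0]

```text
time: 32.35
tool_pos: [0.5146, 0.2688, 0.2496]
tool_rot: [-3.141, 0.001, 1.57]
contact_force: [-0.8, 0.8, 0.0]
opening: 0.0917
grip_force: 0.0
```

```bash
python3 b.py | grep -v scene; python3 - <<'E'
from h import *
from b import blobs
a=shot('scene')
for A,bb,e in blobs(a,120):
  if 200<e[0][0]<400: print(np.round(e[0],1), np.round(ray(a,*e[0],.0735),4))
E
```

```text
[0.51455529 0.26876325 0.24963476]
side 2728 (107, 311, 69, 73) [137.7 399.7] [ 66.  192.6] z.0175: [0.6903 0.6576]
side 493 (266, 270, 32, 26) [282.1 282.2] [24.6 31.4] z.0175: [0.4623 0.3594]
side 473 (220, 265, 29, 24) [233.7 276.6] [23.4 29.4] z.0175: [0.5773 0.3606]
side 303 (123, 189, 40, 53) [133.1 214.9] [47.1 62.4] z.0175: [0.9049 0.1862]
wrist 2112 (189, 78, 52, 54) [214.7 104.4] [51.  54.2] z.0175: [0.4572 0.3575]
wrist 2142 (279, 75, 53, 55) [304.8 102. ] [51.5 54.7] z.0175: [0.5743 0.3604]
[300.3 225.9] [ 0.4768 -0.1632  0.0735]
[268.4 206.4] [ 0.4777 -0.0525  0.0735]
[251.4  -4.4] [1.6764 0.9588 0.0735]
```

Emit:
step_arm:
  motion:
    - [[0.7, -0.5, 0.4], 0]
    - [[1.47, -0.95, 0.8], 0]
    - [[1.47, -0.95, 1.5], 0]
    - [[1.47, -0.95, 2.2], 0]
    - [[1.47, -0.95, 2.9], 0]
    - [[1.47, -0.95, 3.3], 0]
    - [[1.47, -0.95, 3.43], 0]
    - [[1.47, -0.95, 3.43], 0]
    - [[1.47, -0.95, 3.43], 0]

```text
time: 33.67
tool_pos: [0.4583, 0.3583, 0.0453]
tool_rot: [3.139, -0.001, 1.571]
contact_force: [-0.2, 0.4, 0.3]
opening: 0.092
grip_force: 0.0
```

Emit:
step_arm:
  motion:
    - [[0, 0, 0], 0]
    - [[0, 0, 0], 0]
    - [[0, 0, 0], 0]
    - [[0, 0, 0], 0]
    - [[0, 0, 0], 0]
    - [[0, 0, 0], 0]
    - [[0, 0, 0], 0]
    - [[0, 0, 0], 0]
    - [[0, 0, 0], 0]
  hand: 255

```text
time: 34.8
tool_pos: [0.4574, 0.3579, 0.0439]
tool_rot: [3.142, -0.0, 1.571]
contact_force: [0.4, 0.3, 0.4]
opening: 0.0249
grip_force: 25.0
```

Emit:
step_arm:
  motion:
    - [[0, 0, -0.6], 0]
    - [[0, 0, -1.3], 0]
    - [[-0.1, 0.1, -2.0], 0]
    - [[-0.7, 0.2, -2.33], 0]
    - [[-1.4, 0.35, -2.33], 0]
    - [[-2.1, 0.35, -2.33], 0]
    - [[-2.6, 0.35, -2.33], 0]
    - [[-2.87, 0.35, -2.33], 0]
    - [[-2.87, 0.35, -2.33], 0]
    - [[-2.87, 0.35, -2.33], 0]

```text
time: 36.05
tool_pos: [0.4785, 0.1866, 0.1837]
tool_rot: [3.141, -0.001, 1.571]
contact_force: [0.6, 0.1, -0.1]
opening: 0.0252
grip_force: 25.0
```

Emit:
step_arm:
  motion:
    - [[0, 0, 0], 0]
    - [[0, 0, 0.5], 0]
    - [[0, 0, 0.9], 0]
    - [[0, 0, 1.1], 0]
    - [[0, 0, 1.2], 0]
    - [[0, 0, 1.3], 0]
    - [[0, 0, 1.38], 0]
    - [[0, 0, 1.4], 0]
    - [[0, 0, 1.4], 0]
    - [[0, 0, 1.4], 0]

```text
time: 37.3
tool_pos: [0.4786, 0.1858, 0.1]
tool_rot: [3.141, -0.0, 1.571]
contact_force: [-0.5, 0.2, 0.6]
opening: 0.0247
grip_force: 25.0
```

Emit:
step_arm:
  motion:
    - [[0, 0, 0], 0]
    - [[0, 0, 0], 0]
    - [[0, 0, 0], 0]
    - [[0, 0, 0], 0]
    - [[0, 0, -0.5], 0]
    - [[0, 0, -1.2], 0]
    - [[0, 0, -1.4], 0]
    - [[0.5, 0.3, -1.8], 0]
    - [[0.5, 0.3, -1.8], 0]
    - [[0.5, 0.3, -1.8], 0]
  hand: 0

```text
time: 38.55
tool_pos: [0.4955, 0.2153, 0.2064]
tool_rot: [-3.139, 0.001, 1.571]
contact_force: [0.3, -0.4, -0.2]
opening: 0.0916
grip_force: 0.0
```

```bash
python3 b.py | grep -v scene
```

```text
[0.49549489 0.21532398 0.20641305]
side 173 (349, 322, 23, 38) [358.4 341.1] [10.1 44.6] z.0175: [0.2951 0.484 ]
side 2733 (107, 311, 69, 73) [139.8 374.5] [ 60.6 140.9] z.0175: [0.7046 0.6146]
side 487 (221, 265, 28, 25) [233.3 277. ] [23.1 30.2] z.0175: [0.5781 0.3619]
side 321 (271, 204, 25, 19) [282.9 213.5] [18.9 24.6] z.0175: [0.4838 0.1147]
side 215 (127, 189, 39, 53) [144.6 207.9] [41.6 66.6] z.0175: [0.8846 0.1516]
side 166 (280, 156, 19, 16) [289.7 164.6] [15.7 19.2] z.0175: [ 0.4853 -0.1435]
wrist 2699 (212, 186, 63, 54) [242.9 216.1] [60.  62.8] z.0175: [0.4747 0.1658]
wrist 404 (95, 185, 33, 26) [111.5 198. ] [22.5 34.7] z.0175: [0.3103 0.1895]
wrist 3212 (301, 14, 62, 68) [331.7  47.7] [61.  68.8] z.0175: [0.5744 0.3606]
```

Emit:
step_arm:
  motion:
    - [[0.7, 0.4, 0], 0]
    - [[1.4, 0.8, 0], 0]
    - [[2.0, 1.1, 0.3], 0]
    - [[2.4, 1.3, 0.8], 0]
    - [[2.4, 1.3, 1.5], 0]
    - [[2.4, 1.3, 2.2], 0]
    - [[2.4, 1.3, 2.6], 0]
    - [[2.4, 1.3, 2.73], 0]
    - [[2.4, 1.3, 2.73], 0]
    - [[2.4, 1.3, 2.73], 0]

```text
time: 39.95
tool_pos: [0.5752, 0.36, 0.0454]
tool_rot: [3.139, -0.001, 1.571]
contact_force: [0.0, 0.6, -0.7]
opening: 0.0919
grip_force: 0.0
```

Emit:
step_arm:
  motion:
    - [[0, 0, 0], 0]
    - [[0, 0, 0], 0]
    - [[0, 0, 0], 0]
    - [[0, 0, 0], 0]
    - [[0, 0, 0], 0]
    - [[0, 0, 0], 0]
    - [[0, 0, 0], 0]
    - [[0, 0, 0], 0]
    - [[0, 0, 0], 0]
  hand: 255

```text
time: 41.08
tool_pos: [0.5744, 0.3598, 0.0439]
tool_rot: [3.142, -0.0, 1.571]
contact_force: [0.2, -0.2, -0.4]
opening: 0.0249
grip_force: 25.0
```

To cup1 (.478, .069): dx −1.61, dy −4.85.

Emit:
step_arm:
  motion:
    - [[0, 0, -0.6], 0]
    - [[0, 0, -1.3], 0]
    - [[-0.2, -0.1, -2.0], 0]
    - [[-0.9, -0.4, -2.33], 0]
    - [[-1.7, -0.7, -2.33], 0]
    - [[-2.5, -1.0, -2.33], 0]
    - [[-3.3, -1.3, -2.33], 0]
    - [[-4.0, -1.61, -2.33], 0]
    - [[-4.6, -1.61, -2.33], 0]
    - [[-4.85, -1.61, -2.33], 0]

```text
time: 42.32
tool_pos: [0.4778, 0.0672, 0.1841]
tool_rot: [3.141, 0.0, 1.569]
contact_force: [0.1, 0.5, 0.6]
opening: 0.0253
grip_force: 25.0
```

Emit:
step_arm:
  motion:
    - [[0, 0, 0], 0]
    - [[0, 0, 0.5], 0]
    - [[0, 0, 0.9], 0]
    - [[0, 0, 1.1], 0]
    - [[0, 0, 1.2], 0]
    - [[0, 0, 1.3], 0]
    - [[0, 0, 1.38], 0]
    - [[0, 0, 1.4], 0]
    - [[0, 0, 1.4], 0]
    - [[0, 0, 1.4], 0]

```text
time: 43.58
tool_pos: [0.478, 0.0687, 0.1]
tool_rot: [3.141, -0.0, 1.571]
contact_force: [0.6, 0.4, -0.1]
opening: 0.0251
grip_force: 25.0
```

Emit:
step_arm:
  motion:
    - [[0, 0, 0], 0]
    - [[0, 0, 0], 0]
    - [[0, 0, 0], 0]
    - [[0, 0, 0], 0]
    - [[0, 0, -0.5], 0]
    - [[0, 0, -1.2], 0]
    - [[0, 0, -2.2], 0]
    - [[0, 0, -3.1], 0]
    - [[0.9, 0, -3.1], 0]
    - [[1.8, 0, -3.1], 0]
  hand: 0

```text
time: 44.82
tool_pos: [0.4781, 0.1775, 0.2867]
tool_rot: [3.139, -0.0, 1.569]
contact_force: [0.6, 0.8, -1.1]
opening: 0.0917
grip_force: 0.0
```

Emit:
step_arm:
  motion:
    - [[0.9, -0.3, 0], 0]
    - [[1.8, -0.6, 0], 0]
    - [[2.7, -0.9, 0], 0]
    - [[3.6, -1.0, 0], 0]
    - [[4.2, -1.0, 0], 0]
    - [[4.2, -1.0, 0], 0]
    - [[4.2, -1.0, 0], 0]

```text
time: 45.7
tool_pos: [0.4177, 0.4281, 0.2854]
tool_rot: [-3.141, 0.001, 1.571]
contact_force: [-0.7, -0.4, -0.1]
opening: 0.0913
grip_force: 0.0
```

```bash
python3 - <<'E'
from h import *
from b import blobs
a=shot('scene');b=shot('side')
for k in(a,b):
  for A,bb,e in blobs(k,120): print(np.round(e[0],1), np.round(ray(k,*e[0],.0735),4)[:2])
u0,v0=map(int,proj(a,(.478,.01,.05))); A=a['pixels'][v0-75:v0+75,u0-100:u0+100,::-1]
u0,v0=map(int,proj(b,(.478,.01,.05))); B=b['pixels'][v0-75:v0+75,u0-100:u0+100,::-1]
cv2.imwrite('pics/f1.png',cv2.resize(A,(800,600),interpolation=cv2.INTER_CUBIC))
cv2.imwrite('pics/f2.png',cv2.resize(B,(800,600),interpolation=cv2.INTER_CUBIC))
E
```

```text
[300.3 225.9] [ 0.4769 -0.1633]
[268.4 206.4] [ 0.4777 -0.0525]
[236.9 187.9] [0.4764 0.0657]
[209.  170.9] [0.4777 0.1819]
[157.3  93.2] [0.6677 0.6386]
[48.5 53.6] [0.5764 1.2737]
[250.8  -9.1] [1.7306 1.0057]
[358.4 341. ] [0.3066 0.5188]
[142.2 366.1] [0.6847 0.6244]
[286.5 213.3] [0.4707 0.1774]
[149.8 194.2] [0.8574 0.1543]
[290.7 153. ] [ 0.4837 -0.1276]
```

View pics/f1.png

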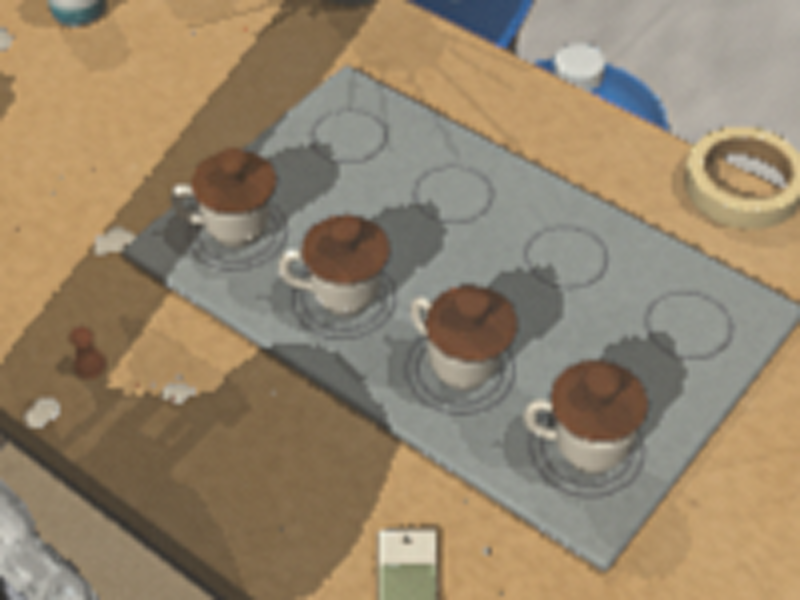

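View pics/f2.png

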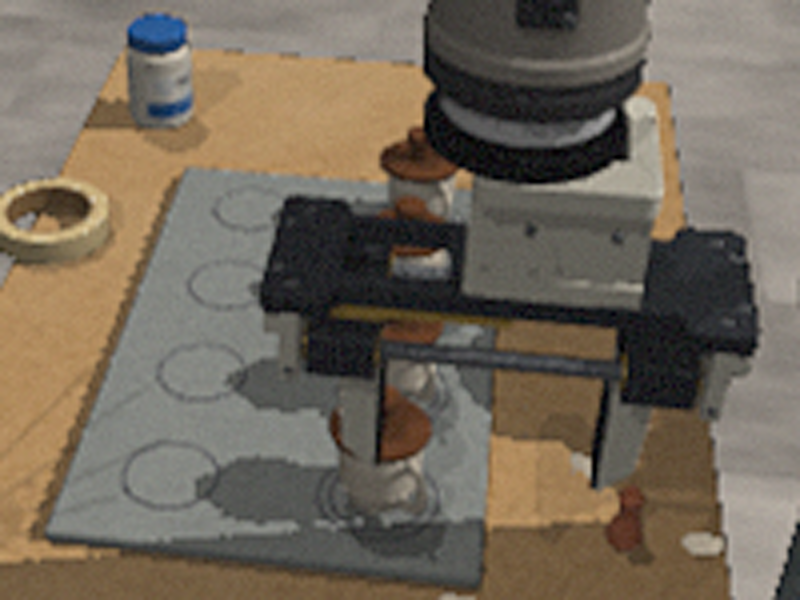

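All four lids read level and seated in the scene view, at about (234,180), (346,248), (472,322) and (600,400). Each cup's foot is inside its double ring. The side view is partly blocked by the gripper, and the parts of it I can see agree.

```bash
python3 -c "
from cell import robot
print(robot.hand_in())"
```

```text
the job is handed in; nothing more can be done
None
```

All four cups were slid onto their own drying marks, each was then capped with a dark rounder that looks level and fully seated in the camera views, and the job is handed in at about 46 s (no verdict was returned).

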